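Lock the culture-dish transport canister

TASK

Lock the tall canister that holds the culture dishes, ready for transport: push the knob on its lid down against its spring, turn it clockwise (seen from above) under and past the two steel catches as far as it goes, and let it go so that it springs back up behind them. Do not touch the short empty canister.

Things in the scene. Friction and masses are not known exactly. Their poses are not given: they have to be found in the camera images.
- tall_grip (a point): grip point on the black knob of the TALL clear canister (110 mm across, lid at 135 mm, six dishes inside, fixed in a dock). Knob: round flange 62 mm across, top 22 mm above the lid, with an upright bar 52 mm long, 14 thick, 30 tall. Point on the vertical axis, 22 mm above the flange, 8 mm below the bar's top. x along the bar, z up; moves and turns with the knob.
- tall_turn (a joint): angle of that knob, rad; grows clockwise seen from above. Starts at 0 to 0.2. Two lugs in line with the bar meet two steel catches (34 to 55 mm from the axis, tops 2 mm above the flange) at 0.5: the safety stop. Pressed down, they pass under, and are clear beyond 1.0. End stop (locked) at 1.4. Friction 0.05 N m; stays where it is left.
- tall_press (a joint): how far that knob is pushed down, m: 0 at rest, 0.010 fully down. A spring pushes it up with 4 N at rest, 9 N fully down. The lugs pass under the catches when it is more than 0.006 (aim for 0.008 or more). Let go past the catches, it springs back up to 0.
- short: the SHORT canister, a bystander: same square dock (150 mm), lid and knob, but empty and with its lid only 75 mm above the bench (top of the knob's bar at 127 mm). Origin on the bench at the centre of its dock.

How it is judged:
On the way:
1. the tall canister's knob is pushed in before it has passed the catches (value of joint tall_press above 0.004 m and value of joint tall_turn below 0.7 rad), for 0.05 s.
At the end, for the whole second after the job is handed in: the tall canister's knob stands past its catches (turned to more than 1.15 rad of its 1.4), sprung back up to within 3 mm, let go and at rest (value of joint tall_turn above 1.15 rad and value of joint tall_press below 0.003 m and velocity of joint tall_turn between -0.1 and 0.1 rad/s); the robot touches nothing.
It fails at once if the robot touches the short canister (more than 1 N) (contact force between any of the fingers, the arm and short above 1 N).
It also fails if it takes over 38 s, if anything falls off the work surface, if the arm or the gripper's body presses on something with over 40 N, if the wrist force passes 120 N, or if a joint passes its speed limit or range.

ROBOT

A 7-joint arm with a two-finger parallel gripper is mounted at the origin on the work surface. World frame = base frame: x ahead of the robot, y to its left, z up, the work surface at z = 0. Lengths are in m, angles in rad, forces in N, time in s.
With the tool pointing down it reaches from about 0.4 to 0.85 m from the base axis. Payload 10.4 kg.
Tool frame: the origin (TCP) lies between the finger pads; the fingertips stand 25 mm ahead of it and the grasp point (between the pads) lies 6 mm ahead of it (ctrl.tcp_to_tips is the distance from the TCP to the fingertips, in m); z points along the fingers, y is the line along which they close (so a half turn about z gives the same grasp; the last joint's range is limited). The gripper opens to 87 mm and grips with 3 to 60 N. Pads are 19 mm wide; open, the fingers measure 117 mm over their backs; the gripper's body (75 mm by 190 mm) begins 51 mm behind the grasp point.
Start: joints at [1.169, 0.332, -0.065, 1.46, 0.022, 1.35, -0.088], TCP at [0.231, -0.581, 0.248] pointing down, gripper open.
Joint ranges: [-2.6, 2.6], [-0.5, 2.12], [-1.47, 1.34], [0.16, 2.42], [-1.27, 4.41], [0.06, 2.06], [-2.6, 2.6]. Speed limits (rad/s): [2.22, 2.22, 2.79, 2.79, 3.14, 3.14, 3.14].

INTERFACE

Orientations are given as a rotation vector (axis times angle).
In Python, from workcell import sensors, camera, hand_in, ctrl gives the robot as it stands. The module is installed in compiled form; this text tells all that it offers.
- The arm moves only by the tool jog_arm, never from a script. Its arguments are lists of equal length, an entry for each row: "rotation": the turn, a rotation vector about the tool's x, y, z in degrees, a list of three; "linear": the shift along the tool's x, y, z in m, a list of three; "fingers": the opening in per cent of the stroke, from 0 (shut) to 100 (fully open). In form: {"rotation": [[ax, ay, az], ...], "linear": [[x, y, z], ...], "fingers": [fingers, ...]}. A call has exactly 5 rows; each row is the pose to reach, as a shift and turn from the pose commanded when the call began, along the tool's axes at that moment; what a row does not reach only later rows make up. A row lasts 1/12 s, in which the tool goes at most 41.7 mm and 7.16 degrees, less where a joint would pass 70% of its speed; a pose out of reach is approached as far as the arm can. A call with a gripper value outside its range is refused whole. The fingers move at their own pace and stop on an object; "newtons" is the grip in N (left out, the last holds). Time passes only in rows, so rows that repeat a pose let the fingers close, or fill a call up. It gives the time, the measured TCP pose, the force, the opening and the grip force at its end, in the units of the state.
- sensors.sense(): the state, without advancing time (a new reading comes with each control period).
- camera(name): name is "scene" or "side" or "wrist"; returns a dict with "image" (400x640x3 uint8, blue, green, red), "z_map" (400x640 float32, m along the optical axis (not along the pixel's ray), 0 where there is no reading), "fov_y" (degrees; the focal length in pixels is half the picture's height over the tangent of half this angle, whatever the lens; pixels are square), "cx", "cy" (the principal point, pixels), "rvec" (rotation vector, rad) and "tvec" (3), from world to camera coordinates, as OpenCV has them. Camera axes: x right, y down, z forward; pixel columns grow to the right and rows downward; lengths in m; the calibration is good to about 2 mm. A picture is of the moment at which its call begins.
- hand_in(): hands the job in; it is judged then, once.
The state is a dict: "time_s": time; "q": joint angles; "qvel": joint speeds; "effort": joint torques, N m; "eef_pos": TCP position; "tool_rot": TCP orientation; "ft_force": force on the tool from outside, world axes, zero at the start; "ft_torque": the same for the moment, N m; "gripper_width": finger opening in m; "grasp_force": force on a finger pad.
Only numpy, scipy, OpenCV 4.12 (cv2) and the standard library are available. Lean on these libraries where they do the work, as an engineer would, in place of code of your own. Each camera call takes 0.05 s, during which the arm holds its last target. There are 200 camera calls.

## Working session

There is one attempt and no reset: what is moved stays moved. The work goes in short steps, Python scripts to look and compute and a tool call to move; the robot and the scene stay as the last step left them, time stands still between calls to the robot, and variables do not carry over. Pictures are saved under pics/ and viewed, at most 10 in all, crops included, and the job is handed in when it is done.

Besides the shell and the picture viewer there is one more tool, called as name(argument=value, ...), one argument or row to a line, values as JSON. jog_arm: Moves the arm, as the interface text tells. Its arguments: {"type":"object","properties":{"rotation":{"type":"array","items":{"type":"array","items":{"type":"number"}}},"linear":{"type":"array","items":{"type":"array","items":{"type":"number"}}},"fingers":{"type":"array","items":{"type":"number"}},"newtons":{"type":"number"}},"required":["rotation","linear","fingers"]}

```bash
mkdir -p pics; cat > h.py <<'E'
import numpy as np, cv2
from scipy.spatial.transform import Rotation as R
from workcell import sensors, camera, hand_in, ctrl
def cloud(c):
    z=c["z_map"]; h,w=z.shape; f=h/2/np.tan(np.radians(c["fov_y"])/2)
    u,v=np.meshgrid(np.arange(w),np.arange(h))
    P=np.dstack([(u-c["cx"])/f*z,(v-c["cy"])/f*z,z])
    M=R.from_rotvec(np.ravel(c["rvec"])).as_matrix()
    return (P-np.ravel(c["tvec"]))@M   # world
E
python3 - <<'E'
from h import *
s=sensors.sense(); print({k:np.round(v,3) for k,v in s.items()}, ctrl.tcp_to_tips)
for n in("scene","side"):
    c=camera(n); cv2.imwrite(f"pics/{n}0.png",c["image"]); np.savez(f"{n}0.npz",**c)
    M=R.from_rotvec(np.ravel(c["rvec"])).as_matrix(); print(n,-M.T@np.ravel(c["tvec"]),M[2],c["fov_y"])
E
```

```text
{'time_s': np.float64(0.0), 'q': array([ 1.169,  0.333, -0.065,  1.461,  0.022,  1.35 , -0.088]), 'qvel': array([-0.   , -0.001,  0.001,  0.   , -0.   ,  0.001, -0.   ]), 'effort': array([-1.0000e-03, -6.2326e+01,  2.4000e-02, -3.8989e+01, -6.1000e-02,
        4.0000e-02,  0.0000e+00]), 'eef_pos': array([ 0.231, -0.58 ,  0.247]), 'tool_rot': array([-3.084, -0.591,  0.   ]), 'ft_force': array([-0.049,  0.362, -0.066]), 'ft_torque': array([0.067, 0.015, 0.043]), 'grasp_force': np.float64(0.0), 'gripper_width': np.float64(0.087)} 0.025
scene [ 0.84940618 -0.5990954   1.01511156] [-0.28348893  0.53579465 -0.79533522] 42.807016019016444
side [0.05181422 0.51101385 0.55380078] [ 0.60458418 -0.62096255 -0.49888222] 48.05032026153074
```

View pics/scene0.png

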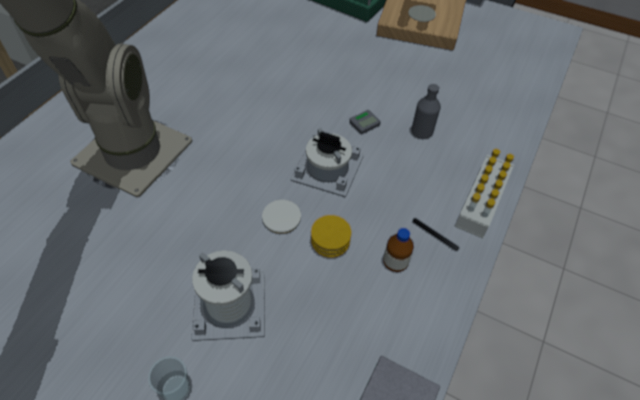

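View pics/side0.png

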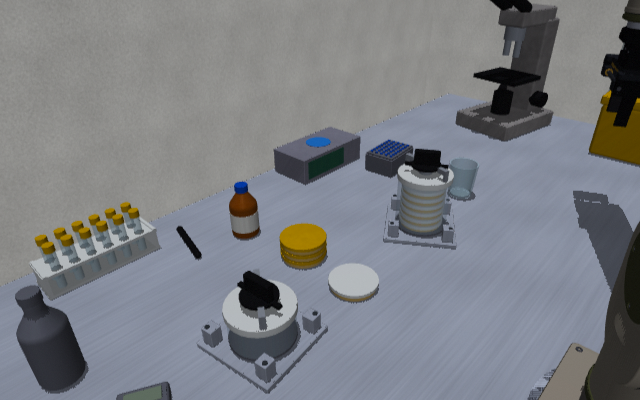

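The scene view shows the tall canister's black knob near (221,270) and the short one's near (328,143). In the side view they are at (427,160) and (260,292). Next I'll measure the tall knob from both views.

```bash
python3 - <<'E'
from h import *
for n,(u0,u1,v0,v1) in {"scene":(185,265,245,300),"side":(395,460,140,185)}.items():
    c=np.load(n+"0.npz"); W=cloud(c); m=(c["image"].max(2)<60)&(c["z_map"]>0)
    k=np.zeros_like(m);k[v0:v1,u0:u1]=1
    p=W[m&k]; p=p[p[:,2]>0.13]
    print(n,len(p),"z",np.percentile(p[:,2],[1,10,50,90,99]).round(3))
    for lo,hi in((.178,.2),(.15,.163)):
        q=p[(p[:,2]>lo)&(p[:,2]<hi)]
        if len(q)>5:
            r=cv2.minAreaRect((q[:,:2]*1000).astype(np.float32)); print(lo,len(q),q.mean(0).round(4),q.min(0).round(3),q.max(0).round(3),r)
    # lid white
    q=W[k&(c["image"].min(2)>140)]; q=q[(q[:,2]>.128)&(q[:,2]<.142)]
    if len(q)>5: print("lid",len(q),cv2.minEnclosingCircle((q[:,:2]*1000).astype(np.float32)),q[:,2].mean())
    # short canister
    k[:]=0
    if n=="scene":
        k[130:190,290:365]=1
        q=W[k]; q=q[q[:,2]>.06]; print("short",cv2.minEnclosingCircle((q[:,:2]*1000).astype(np.float32)),q[:,2].max())
E
```

```text
scene 721 z [0.152 0.154 0.158 0.185 0.187]
0.178 209 [ 0.4794 -0.2492  0.1843] [ 0.454 -0.266  0.178] [ 0.502 -0.233  0.189] ((478.00244140625, -248.80567932128906), (50.7423210144043, 15.743241310119629), 31.618328094482422)
0.15 397 [ 0.4836 -0.2574  0.1557] [ 0.442 -0.278  0.151] [ 0.515 -0.22   0.163] ((478.2585754394531, -248.87750244140625), (57.86442565917969, 60.71862030029297), 75.61245727539062)
lid 774 ((476.6998596191406, -249.02293395996094), 55.668724060058594) 0.1353973369023927
short ((660.5277709960938, -169.8751220703125), 468.94049072265625) 1.015111564487504
side 641 z [0.144 0.151 0.16  0.181 0.183]
0.178 106 [ 0.476  -0.2445  0.1813] [ 0.452 -0.264  0.178] [ 0.5   -0.231  0.184] ((476.9739990234375, -245.60353088378906), (49.8494987487793, 16.4197998046875), 31.429847717285156)
0.15 310 [ 0.4726 -0.2379  0.1544] [ 0.439 -0.271  0.15 ] [ 0.519 -0.216  0.163] ((473.6192626953125, -237.27842712402344), (86.21238708496094, 44.73583984375), 26.767223358154297)
lid 409 ((477.572998046875, -246.7694549560547), 57.32212448120117) 0.1326103045094539
```

jog_arm(
  rotation=[
    [0,0,-2],
    [0,0,-4],
    [0,0,-6],
    [0,0,-8],
    [0,0,-10],
  ],
  linear=[
    [0.03,-0.018,-0.01],
    [0.064,-0.039,-0.02],
    [0.098,-0.06,-0.03],
    [0.132,-0.081,-0.03],
    [0.166,-0.102,-0.03],
  ],
  fingers=[100,100,100,100,100],
)

```text
time_s: 0.52
eef_pos: [0.3486, -0.423, 0.278]
tool_rot: [3.021, 0.86, 0.0]
ft_force: [0.1, -0.1, 0.5]
gripper_width: 0.0867
grasp_force: 0.0
```

```bash
cat > d.py <<'E'
from h import *
import sys
# target grasp: x y z(TCP) bar yaw deg -> shift in tool axes
x,y,z,yaw=map(float,sys.argv[1:])
s=sensors.sense(); T=R.from_rotvec(s["tool_rot"]); M=T.as_matrix()
print("t",round(float(s["time_s"]),2),"pos",s["eef_pos"].round(4),"zax",M[:,2].round(3),"yaw",np.degrees(np.arctan2(M[1,0],M[0,0])).round(1),"q",s["q"].round(2))
a=np.radians(yaw); X=np.array([np.cos(a),np.sin(a),0]); Z=np.array([0,0,-1.]); D=np.column_stack([X,np.cross(Z,X),Z])
print("lin",(M.T@(np.array([x,y,z])-s["eef_pos"])).round(4),"rot",np.degrees(R.from_matrix(M.T@D).as_rotvec()).round(1))
print("F",s["ft_force"].round(1),"T",s["ft_torque"].round(2),"w",s["gripper_width"],"g",s["grasp_force"])
E
python3 d.py .4775 -.248 .27 31.5
```

```text
t 0.52 pos [ 0.3486 -0.423   0.278 ] zax [ 0.    -0.001 -1.   ] yaw 31.8 q [ 0.98  0.16 -0.2   1.61  0.03  1.37 -0.24]
lin [ 0.2018 -0.0808  0.0079] rot [0.1 0.  0.3]
F [ 0.1 -0.1  0.5] T [-0.05 -0.08  0.06] w 0.08670470478663961 g 0.0
```

jog_arm(
  rotation=[
    [0,0,0],
    [0,0,0],
    [0,0,0],
    [0,0,0],
    [0,0,0],
  ],
  linear=[
    [0.04,-0.016,0.002],
    [0.08,-0.032,0.004],
    [0.12,-0.048,0.006],
    [0.16,-0.064,0.008],
    [0.195,-0.078,0.008],
  ],
  fingers=[100,100,100,100,100],
)

```text
time_s: 0.93
eef_pos: [0.472, -0.2553, 0.2691]
tool_rot: [-3.022, -0.858, 0.001]
ft_force: [0.7, -0.4, 0.0]
gripper_width: 0.0872
grasp_force: 0.0
```

jog_arm(
  rotation=[
    [0,0,0],
    [0,0,0],
    [0,0,0],
    [0,0,0],
    [0,0,0],
  ],
  linear=[
    [0.007,-0.003,0],
    [0.007,-0.003,0],
    [0.007,-0.003,0],
    [0.007,-0.003,0],
    [0.007,-0.003,0],
  ],
  fingers=[100,100,100,100,100],
)

```text
time_s: 1.35
eef_pos: [0.475, -0.2524, 0.2694]
tool_rot: [3.023, 0.854, -0.001]
ft_force: [-0.4, -0.2, 0.6]
gripper_width: 0.0871
grasp_force: 0.0
```

```bash
python3 d.py .4775 -.248 .19 31.5; python3 - <<'E'
from h import *
c=camera("wrist"); cv2.imwrite("pics/wrist1.png",c["image"]); W=cloud(c)
ok=c["z_map"]>0; dark=(c["image"].max(2)<70)&ok
d=np.hypot(W[...,0]-.4775,W[...,1]+.248)<.045
for nm,lo,hi in(("bar",.178,.195),("flange",.15,.165)):
    q=W[dark&d&(W[...,2]>lo)&(W[...,2]<hi)]
    if len(q)>5: print(nm,len(q),q[:,2].mean(),cv2.minAreaRect((q[:,:2]*1000).astype(np.float32)),cv2.minEnclosingCircle((q[:,:2]*1000).astype(np.float32)))
E
```

```text
t 1.35 pos [ 0.475  -0.2524  0.2694] zax [-0. -0. -1.] yaw 31.6 q [ 0.74  0.15 -0.37  1.64  0.06  1.36 -0.66]
lin [ 0.0045 -0.0024  0.0794] rot [-0.   0.   0.1]
F [-0.4 -0.2  0.6] T [-0.02  0.05 -0.05] w 0.08713025328934922 g 0.0
bar 1560 0.18481486906188474 ((478.11077880859375, -248.64620971679688), (51.391441345214844, 14.038548469543457), 29.105819702148438) ((477.87591552734375, -248.2714080810547), 25.931150436401367)
flange 3918 0.15527797961064427 ((479.0975341796875, -248.65451049804688), (83.42078399658203, 60.56037521362305), 5.521816253662109) ((478.0429992675781, -247.34523010253906), 43.50689697265625)
```

View pics/wrist1.png

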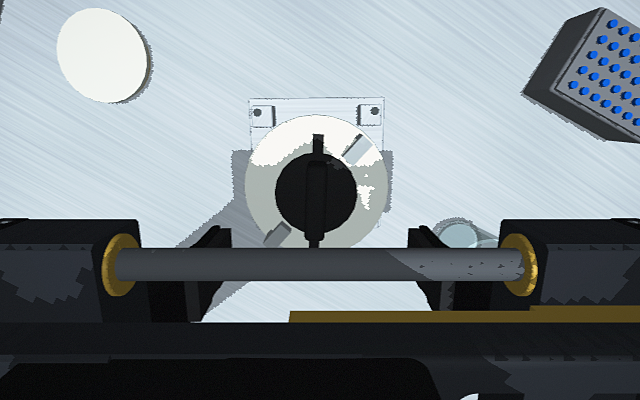

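The wrist view puts the knob at (316,193), with its bar upright in the picture. The steel catches are at (357,145) and (277,235), clockwise of the bar as expected. The bar measures 51.4 × 14.0 mm, which agrees with the sizes given. I'll use centre (0.478, -0.2485) and yaw of about 29.5°.

jog_arm(
  rotation=[
    [0,0,2],
    [0,0,2],
    [0,0,2],
    [0,0,2],
    [0,0,2],
  ],
  linear=[
    [0.0045,-0.002,0.0],
    [0.0045,-0.002,0.015],
    [0.0045,-0.002,0.03],
    [0.0045,-0.002,0.045],
    [0.0045,-0.002,0.055],
  ],
  fingers=[55,55,55,55,55],
)

```text
time_s: 1.82
eef_pos: [0.4777, -0.2476, 0.2132]
tool_rot: [-3.037, -0.803, 0.002]
ft_force: [-0.4, 0.3, -0.1]
gripper_width: 0.0611
grasp_force: 0.0
```

```bash
python3 d.py .478 -.2485 .188 29.5
```

```text
t 1.82 pos [ 0.4777 -0.2476  0.2132] zax [-0.001  0.    -1.   ] yaw 29.6 q [ 0.73  0.19 -0.37  1.72  0.07  1.25 -0.72]
lin [-0.0002  0.0009  0.0252] rot [-0.   0.   0.1]
F [-0.4  0.3 -0.1] T [-0.06  0.04  0.02] w 0.06112997186590751 g 0.0
```

jog_arm(
  rotation=[
    [0,0,0],
    [0,0,0],
    [0,0,0],
    [0,0,0],
    [0,0,0],
  ],
  linear=[
    [0,0.001,0.008],
    [0,0.001,0.016],
    [0,0.001,0.025],
    [0,0.001,0.025],
    [0,0.001,0.025],
  ],
  fingers=[50,50,50,40,30],
  newtons=40,
)

```text
time_s: 2.23
eef_pos: [0.479, -0.2478, 0.1894]
tool_rot: [-3.036, -0.805, 0.0]
ft_force: [-0.5, 0.6, -0.1]
gripper_width: 0.0369
grasp_force: 0.0
```

jog_arm(
  rotation=[
    [0,0,0],
    [0,0,0],
    [0,0,0],
    [0,0,0],
    [0,0,0],
  ],
  linear=[
    [0,0,0],
    [0,0,0],
    [0,0,0],
    [0,0,0],
    [0,0,0],
  ],
  fingers=[10,0,0,0,0],
)

```text
time_s: 2.65
eef_pos: [0.479, -0.2472, 0.1899]
tool_rot: [-3.036, -0.806, 0.0]
ft_force: [-3.1, 4.1, 3.2]
gripper_width: 0.0136
grasp_force: 40.0
```

```bash
python3 d.py .478 -.2485 .178 29.5
```

```text
t 2.65 pos [ 0.479  -0.2472  0.1899] zax [-0.     0.001 -1.   ] yaw 29.7 q [ 0.72  0.21 -0.37  1.75  0.08  1.2  -0.72]
lin [-0.0015  0.0006  0.0119] rot [-0.   0.   0.2]
F [-3.1  4.1  3.2] T [ 0.71  0.62 -0.08] w 0.013643329961973342 g 39.96154546737671
```

jog_arm(
  rotation=[
    [0,0,0],
    [0,0,0],
    [0,0,0],
    [0,0,0],
    [0,0,0],
  ],
  linear=[
    [0,-0.0005,0.003],
    [0,-0.0005,0.006],
    [0,-0.0005,0.009],
    [0,-0.0005,0.01],
    [0,-0.0005,0.01],
  ],
  fingers=[0,0,0,0,0],
  newtons=50,
)

```text
time_s: 3.07
eef_pos: [0.479, -0.2472, 0.1801]
tool_rot: [3.036, 0.805, 0.001]
ft_force: [-3.6, 3.7, 8.3]
gripper_width: 0.0138
grasp_force: 50.0
```

```bash
python3 d.py .478 -.2485 .178 29.5
```

```text
t 3.07 pos [ 0.479  -0.2472  0.1801] zax [ 0. -0. -1.] yaw 29.7 q [ 0.72  0.22 -0.37  1.76  0.09  1.18 -0.73]
lin [-0.0016  0.0006  0.0021] rot [ 0.  -0.   0.2]
F [-3.6  3.7  8.3] T [ 0.67  0.82 -0.03] w 0.0138146133203513 g 49.9697470664978
```

The spring force of 8.3 N means it is pressed by nearly 9 mm. Now I'll turn it.

jog_arm(
  rotation=[
    [0,0,0],
    [0,0,5],
    [0,0,10],
    [0,0,15],
    [0,0,20],
  ],
  linear=[
    [0,0,0.001],
    [0,0,0.001],
    [0,0,0.001],
    [0,0,0.001],
    [0,0,0.001],
  ],
  fingers=[0,0,0,0,0],
)

```text
time_s: 3.48
eef_pos: [0.4792, -0.2475, 0.18]
tool_rot: [3.13, 0.259, 0.002]
ft_force: [-5.3, 3.5, 14.4]
gripper_width: 0.0137
grasp_force: 50.0
```

```bash
python3 d.py .478 -.2485 .178 29.5
```

```text
t 3.48 pos [ 0.4792 -0.2475  0.18  ] zax [ 0.001 -0.001 -1.   ] yaw 9.5 q [ 0.69  0.21 -0.34  1.76  0.08  1.18 -1.07]
lin [-0.0013  0.0008  0.002 ] rot [  0.1  -0.  -20. ]
F [-5.3  3.5 14.4] T [0.81 1.55 0.04] w 0.013746157004757417 g 49.98721718788147
```

It's at the bottom (14 N is more than the spring gives). Turning on.

jog_arm(
  rotation=[
    [0,0,6],
    [0,0,12],
    [0,0,18],
    [0,0,24],
    [0,0,30],
  ],
  linear=[
    [0,0,0],
    [0,0,0],
    [0,0,0],
    [0,0,0],
    [0,0,0],
  ],
  fingers=[0,0,0,0,0],
)

```text
time_s: 3.9
eef_pos: [0.4791, -0.2479, 0.18]
tool_rot: [3.09, -0.562, 0.002]
ft_force: [-6.8, 2.5, 14.6]
gripper_width: 0.0135
grasp_force: 50.0
```

```bash
python3 d.py .478 -.2485 .178 29.5
```

```text
t 3.9 pos [ 0.4791 -0.2479  0.18  ] zax [ 0.001 -0.002 -1.   ] yaw -20.6 q [ 0.64  0.21 -0.28  1.77  0.06  1.17 -1.59]
lin [-0.0008  0.0009  0.002 ] rot [  0.1  -0.1 -50.1]
F [-6.8  2.5 14.6] T [0.49 1.64 0.12] w 0.01349836054273205 g 49.98328149318695
```

jog_arm(
  rotation=[
    [0,0,5],
    [0,0,10],
    [0,0,15],
    [0,0,20],
    [0,0,20],
  ],
  linear=[
    [0,0,0],
    [0,0,0],
    [0,0,0],
    [0,0,0],
    [0,0,0],
  ],
  fingers=[0,0,0,0,0],
)

```text
time_s: 4.32
eef_pos: [0.4789, -0.2481, 0.18]
tool_rot: [2.945, -1.091, 0.002]
ft_force: [-7.2, 1.8, 15.4]
gripper_width: 0.0136
grasp_force: 50.0
```

```bash
python3 d.py .478 -.2485 .178 29.5
```

```text
t 4.32 pos [ 0.4789 -0.2481  0.18  ] zax [ 0.001 -0.002 -1.   ] yaw -40.7 q [ 0.61  0.21 -0.25  1.77  0.06  1.17 -1.93]
lin [-0.0004  0.0009  0.002 ] rot [  0.1  -0.1 -70.2]
F [-7.2  1.8 15.4] T [ 0.46  1.72 -0.05] w 0.013619553466682793 g 49.98000204563141
```

jog_arm(
  rotation=[
    [0,0,2],
    [0,0,4],
    [0,0,5],
    [0,0,5],
    [0,0,5],
  ],
  linear=[
    [0,0,0],
    [0,0,0],
    [0,0,0],
    [0,0,0],
    [0,0,0],
  ],
  fingers=[0,0,0,0,0],
)

```text
time_s: 4.73
eef_pos: [0.4788, -0.2482, 0.18]
tool_rot: [2.898, -1.21, 0.002]
ft_force: [-6.3, 2.1, 15.7]
gripper_width: 0.0134
grasp_force: 50.0
```

```bash
python3 d.py .478 -.2485 .178 29.5
```

```text
t 4.73 pos [ 0.4788 -0.2482  0.18  ] zax [ 0.001 -0.002 -1.   ] yaw -45.3 q [ 0.61  0.21 -0.24  1.77  0.05  1.17 -2.01]
lin [-0.0003  0.0008  0.002 ] rot [  0.1  -0.1 -74.8]
F [-6.3  2.1 15.7] T [ 0.49  1.84 -0.01] w 0.013435134908754986 g 49.980998039245605
```

jog_arm(
  rotation=[
    [0,0,1.5],
    [0,0,3],
    [0,0,3],
    [0,0,3],
    [0,0,3],
  ],
  linear=[
    [0,0,0],
    [0,0,0],
    [0,0,0],
    [0,0,0],
    [0,0,0],
  ],
  fingers=[0,0,0,0,0],
)

```text
time_s: 5.15
eef_pos: [0.4788, -0.2482, 0.18]
tool_rot: [2.865, -1.285, 0.002]
ft_force: [-7.6, 0.9, 15.3]
gripper_width: 0.0133
grasp_force: 50.0
```

```bash
python3 d.py .478 -.2485 .178 29.5
```

```text
t 5.15 pos [ 0.4788 -0.2482  0.18  ] zax [ 0.001 -0.002 -1.   ] yaw -48.3 q [ 0.6   0.21 -0.24  1.77  0.05  1.17 -2.06]
lin [-0.0003  0.0008  0.002 ] rot [  0.1  -0.1 -77.8]
F [-7.6  0.9 15.3] T [0.4  1.8  0.16] w 0.01326763389881989 g 50.008676648139954
```

The knob has turned 78° (1.36 rad) plus its start angle. I'll ease it up, let go and clear off.

jog_arm(
  rotation=[
    [0,0,0],
    [0,0,0],
    [0,0,0],
    [0,0,0],
    [0,0,0],
  ],
  linear=[
    [0,0,-0.003],
    [0,0,-0.006],
    [0,0,-0.009],
    [0,0,-0.011],
    [0,0,-0.011],
  ],
  fingers=[0,0,0,0,0],
)

```text
time_s: 5.57
eef_pos: [0.4787, -0.2481, 0.1898]
tool_rot: [2.865, -1.285, 0.001]
ft_force: [-2.4, -2.0, 3.0]
gripper_width: 0.0135
grasp_force: 50.0
```

jog_arm(
  rotation=[
    [0,0,0],
    [0,0,0],
    [0,0,0],
    [0,0,0],
    [0,0,0],
  ],
  linear=[
    [0,0,0],
    [0,0,0],
    [0,0,0],
    [0,0,0],
    [0,0,0],
  ],
  fingers=[20,40,40,40,40],
)

```text
time_s: 5.98
eef_pos: [0.4789, -0.2472, 0.1893]
tool_rot: [-2.867, 1.285, 0.0]
ft_force: [-0.6, 0.6, -0.5]
gripper_width: 0.0324
grasp_force: 0.0
```

```bash
python3 d.py .478 -.2485 .178 29.5
```

```text
t 5.98 pos [ 0.4789 -0.2472  0.1893] zax [-0.  0. -1.] yaw -48.3 q [ 0.6   0.2  -0.24  1.76  0.05  1.19 -2.06]
lin [0.0004 0.0016 0.0113] rot [ -0.    0.  -77.8]
F [-0.6  0.6 -0.5] T [ 0.03  0.04 -0.02] w 0.03235556787059288 g 0.0
```

jog_arm(
  rotation=[
    [0,0,0],
    [0,0,0],
    [0,0,0],
    [0,0,0],
    [0,0,0],
  ],
  linear=[
    [0,0,-0.02],
    [0,0,-0.04],
    [0,0,-0.06],
    [0,0,-0.08],
    [0,0,-0.1],
  ],
  fingers=[40,40,60,80,100],
)

```text
time_s: 6.4
eef_pos: [0.4788, -0.2472, 0.2905]
tool_rot: [-2.867, 1.285, -0.0]
ft_force: [-0.8, 0.4, -0.1]
gripper_width: 0.0476
grasp_force: 0.0
```

jog_arm(
  rotation=[
    [0,0,0],
    [0,0,0],
    [0,0,0],
    [0,0,0],
    [0,0,0],
  ],
  linear=[
    [0,0,0],
    [0,0,0],
    [0,0,0],
    [0,0,0],
    [0,0,0],
  ],
  fingers=[100,100,100,100,100],
)

```text
time_s: 6.82
eef_pos: [0.4785, -0.2472, 0.2885]
tool_rot: [-2.867, 1.285, 0.003]
ft_force: [-0.3, -0.4, -0.2]
gripper_width: 0.08
grasp_force: 0.0
```

```bash
python3 - <<'E'
from h import *
for n in("wrist","side"):
    c=camera(n); cv2.imwrite(f"pics/{n}2.png",c["image"]); W=cloud(c)
    dark=(c["image"].max(2)<70)&(c["z_map"]>0)
    d=np.hypot(W[...,0]-.478,W[...,1]+.2485)<.045
    q=W[dark&d&(W[...,2]>.176)&(W[...,2]<.195)]
    print(n,len(q),np.percentile(q[:,2],[50,95]).round(4),cv2.minAreaRect((q[:,:2]*1000).astype(np.float32)))
E
```

```text
wrist 1307 [0.1849 0.1861] ((477.8648681640625, -249.39537048339844), (13.253239631652832, 50.9920768737793), 41.65096664428711)
side 94 [0.182  0.1832] ((477.8170471191406, -246.3675537109375), (12.852750778198242, 54.88561248779297), 42.52165222167969)
```

View pics/wrist2.png

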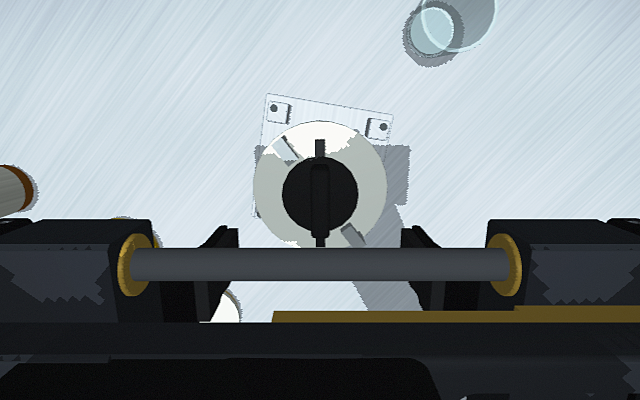

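The knob at (320,194) now has its bar clockwise past both catches, at (287,150) and (352,236). It turned 77.5° (1.35 rad), and the bar's top is back at its original height. The gripper is clear of it.

```bash
python3 -c "
from h import *
print(hand_in())"
```

```text
the job is handed in; nothing more can be done
None
```

The tall canister is locked: its knob was pressed down, turned about 1.35 rad past both catches and sprang back up to its starting height. The arm kept clear of the short canister, and the job was handed in about 7 s into the 38 s limit; no verdict came back.

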